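# Clamp the sample plate and start the plate shaker

### The job

Get the plate shaker going: first press the raised clamp bar down over the sample plate until its sprung hook clips under the pin and the bar stays down by itself. Then push the start knob on the sloping panel fully in, twist it clockwise right to its stop, keep it there for half a second, and let go so that it springs back. Leave the plate in its nest and the other things where they stand.

Things in the scene. Friction and masses are not known exactly. Their poses are not given: they have to be found in the camera images.
- knob_grip (a point): Grip point of the start knob, on its turning axis: black flange 54 mm across, 7 mm thick, with a bar 46 long, 13 wide, 33 mm high on it, to pinch across its width. The point is 23 mm above the flange's top, 11 mm below the bar's top, and rides with the knob. x: along the bar; y: across it; z: out of the panel, along the axis, 35 deg from vertical.
- knob (a joint): Turn of the knob, rad: 0 at rest, 1.2 at the hard stop, clockwise seen from outside (negative about the grip point's z). Spring 0.07 rising to 0.24 N m; let go, it returns. At rest the bar points 34 deg anticlockwise of the panel's up-slope line. It is locked against turning unless pushed fully in.
- plunger (a joint): How far the knob is pushed in along its axis, m: 0 out (rest), 0.007 fully in; a spring of 4 rising to 8 N. It must be in (over 6 mm) to start turning; once turned it stays in until it has turned back, then pops out.
- clamp_pad (a point): Top centre of the 30 x 36 x 4 mm thumb pad at the free end of the steel clamp bar (18 wide, 5 mm thick). x: parallel to the hinge; -y: along the bar, away from its hinge; z: out of the pad's upper face. Under it hangs a sprung C-shaped hook, 45 mm long, which rides over a fixed pin and snaps under it when the pad is pressed down.
- clamp (a joint): Angle of the clamp bar, rad: 0.5 raised (start, held by a spring, 1.5 to 3 N at the pad), 0 level on its hard stop, about 0.01 when the hook holds it. Clipping takes some 9 N at the pad, most of it at 0.1 rad: press on to the hard stop (about 15 N), then lift off.
- clamp_hinge (a point): Middle of the clamp bar's hinge line, level, fixed on the shaker, 157 mm above the work surface. x: along the hinge line. The pad's top centre is 165 mm from it along the bar and 3 mm above the bar's middle plane.
- nest (a point): Centre of the platform's upper face, 135 mm above the work surface, where the plate lies between ridges 6 mm high. -x: to the shaker's front; z up. With the bar down the pad's top is at x 0, y -83, z 25 mm in these axes; the clamp hinge at 0, 82, 22 mm; the resting knob's grip point at about -160, -50, -33 mm.
- shaker: White plate shaker, fixed: housing 280 deep (x) by 230 wide (y), 108 mm high, front (-x) a panel sloping 35 deg from level, lowest at the front, with a dark screen and the knob. Its front faces roughly to +y. Origin: centre of its footprint on the work surface; z up.
- plate_center (a point): Centre of the white sample plate, 85.5 x 127.8 x 14.4 mm, loose, lying in the nest under the clamp bar; it stays there.
- bottle: bystander: white bottle, 52 mm across, 100 mm tall, behind the shaker; origin at its underside
- holder: bystander: black open box, 100 x 100 x 70 mm, behind the shaker; origin at the centre of its underside
- tipbox: bystander: grey pipette-tip box with a clear lid, 85 x 120 x 60 mm, in front of the shaker; origin at the centre of its underside
Not all that is in view belongs to the job. There is more than one size of the part that bears plate_center; the job needs the middle-sized.

How it is judged:
On the way, in this order (a step that is already met when the one before it is completed fails the run):
1. the clamp bar is down, clipped, with nothing pressing it (value of joint clamp below 0.03 rad and contact force between shaker and the fingers below 0.5 N), for 0.2 s.
2. the knob is held at its stop, the clamp bar still clipped (value of joint knob above 1.12 rad and value of joint clamp below 0.03 rad), for 0.4 s.
At the end, for the whole second after the job is handed in: clamp bar clipped down (below 0.03 rad); knob back at rest (turn below 0.08 rad, pushed in under 1.2 mm) after 0.4 s at its stop (above 1.12 rad); plate flat in its nest (centre within 12.5 mm of the nest point, 7 mm of that being height; tilt below 0.05 rad) (value of joint clamp below 0.03 rad and value of joint knob below 0.08 rad and value of joint plunger below 0.0012 m and distance between plate_center and nest below 0.0125 m and angle between plate_center's own z axis and vertical below 0.05 rad); the robot touches nothing.
It fails at once if a bystander is pushed more than 25 mm or tipped over (distance of any of bottle, holder, tipbox from where it was at the start of the episode above 0.025 m or angle between any of bottle, holder, tipbox's own z axis and vertical above 0.4 rad).
It fails at once if the plate leaves its nest (distance of plate_center from where it was at the start of the episode above 0.015 m).
It fails at once if the knob is turned before the clamp bar is down (value of joint knob above 0.4 rad and value of joint clamp above 0.1 rad).
It also fails if it takes over 56 s, if anything falls off the work surface, if the arm or the gripper's body presses on something with over 40 N, if the wrist force passes 120 N, or if a joint passes its speed limit or range.

### The arm

A 6-joint arm with a two-finger parallel gripper is mounted at the origin on the work surface. World frame = base frame: x ahead of the robot, y to its left, z up, the work surface at z = 0. Lengths are in m, angles in rad, forces in N, time in s.
With the tool pointing down it reaches from about 0.3 to 0.775 m from the base axis. Payload 14.6 kg.
Tool frame: the origin (TCP) lies midway between the tips of the shut fingers; the grasp point (between the pads) lies 19 mm behind it (r.hold_point_z is the distance from the TCP to the grasp point, in m); z points along the fingers, y is the direction in which the jaws open and shut (so a half turn about z gives the same grasp; the last joint's range is limited). The gripper opens to 85 mm and grips with 20 to 120 N. Pads are 22 mm wide; open, the fingers measure 114 mm over their backs; the gripper's body (76 mm by 85 mm) begins 54 mm behind the grasp point. The pads swing forward as they close: fully open they stand 13 mm farther back than shut.
Start: joints at [1.228, 0.3, 1.521, -0, 1.321, -0.067], TCP at [0.15, 0.529, 0.231] pointing down, gripper open.
Joint ranges: [-3.03, 3.03], [-0.79, 2.21], [0.23, 2.52], [-1.04, 4.18], [0, 3.07], [-2.55, 2.55]. Speed limits (rad/s): [2.22, 2.22, 2.57, 3.14, 3.14, 3.14].

### API

Orientations are given as a unit quaternion [w, x, y, z].
In Python, from plant import r gives the robot as it stands. Calls block until the motion is done:
- r.movep(position, orientation): joint-space move of the TCP to a pose.
- r.servo_line(position, ori=None, feed=0.15, until_force=None): straight line of the TCP; ori=None keeps the orientation; feed is the mean speed in m/s. With until_force (N) it stops when the force on the tool has changed by that much, and returns True; else False.
- r.set_joints(angles): joint-space move.
- r.move_gripper(opening, grasp_force=None): finger opening in m; grasp_force is the grip in N (None keeps the last); returns when the fingers have stopped.
- r.wait(seconds).
- r.ik(position, orientation): joint angles nearest the present ones, or None.
- r.capture(name): name is "scene" or "top" or "wrist"; returns the picture (480x640x3 uint8, blue, green, red); there is no depth.
- r.calibration(name): a dict with "fovy" (degrees; the focal length in pixels is half the picture's height over the tangent of half this angle, whatever the lens; pixels are square), "cx", "cy" (the principal point, pixels), "D" ([k1, k2, p1, p2, k3] as OpenCV has them; the pictures are not rectified), "rvec" (rotation vector, rad) and "tvec" (3), from world to camera coordinates, as OpenCV has them. Camera axes: x right, y down, z forward; pixel columns grow to the right and rows downward; lengths in m; the calibration is good to about 2 mm. A picture is of the moment at which its call begins: read the wrist's pose just before it. calibration takes no time and is no camera call; for the wrist camera it gives the pose at the moment of the call.
A pose or a line that the arm cannot do raises r.PlanningError and nothing moves.
- r.close_job(): hands the job in, once; it reports no verdict.
Readings, each from a call of its own:
- r.get_time(): time.
- r.get_joint_pos(): joint angles.
- r.get_qd(): joint speeds.
- r.get_tau(): joint torques, N m.
- r.get_tool_pos(): TCP position.
- r.get_tcp_rot(): TCP orientation.
- r.get_ft_force(): force on the tool from outside, world axes, zero at the start.
- r.get_moment(): the same for the moment, N m.
- r.get_opening(): finger opening in m.
Only numpy, scipy, OpenCV 4.12 (cv2) and the standard library are available. Lean on these libraries where they do the work, as an engineer would, in place of code of your own. Each camera call takes 0.05 s, during which the arm holds its last target.

## Working session

There is one attempt and no reset: what is moved stays moved. The work goes in short steps, each a Python script; the robot and the scene stay as the last script left them, time stands still between calls to the robot, and variables do not carry over. Pictures are saved under pics/ and viewed, and the job is handed in when it is done.

```bash
ls; mkdir -p pics; python3 - <<'E'
from plant import r
import cv2
for n in ["scene","top","wrist"]:
    c=r.calibration(n); print(n,c)
    cv2.imwrite(f"pics/{n}0.png",r.capture(n))
print(r.get_time(),r.hold_point_z,r.get_tcp_rot())
E
```

```text
pics
scene {'fovy': 55.21646864050444, 'cx': 321.2175673508772, 'cy': 232.4027969070286, 'D': array([0.02273302, 0.        , 0.        , 0.        , 0.        ]), 'rvec': array([ 2.05297211,  0.79260541, -0.44299527]), 'tvec': array([-0.46203953, -0.10289368,  1.46115405])}
top {'fovy': 49.9894401785669, 'cx': 309.30861450118834, 'cy': 230.02312428802657, 'D': array([-0.0614682,  0.       ,  0.       ,  0.       ,  0.       ]), 'rvec': array([ 2.12374101, -2.16721513,  0.14082613]), 'tvec': array([0.07717633, 0.62061297, 1.04385309])}
wrist {'fovy': 71.15035370602808, 'cx': 319.14124665681396, 'cy': 243.72102374096895, 'D': array([-0.00454889,  0.        ,  0.        ,  0.        ,  0.        ]), 'rvec': array([-2.29018698, -1.73223955, -0.28122743]), 'tvec': array([-0.54954719, -0.04092   ,  0.38095228])}
0.15 0.0187 [-8.51094997e-05  1.37452926e-01  9.90508193e-01 -4.52680610e-04]
```

View pics/scene0.png

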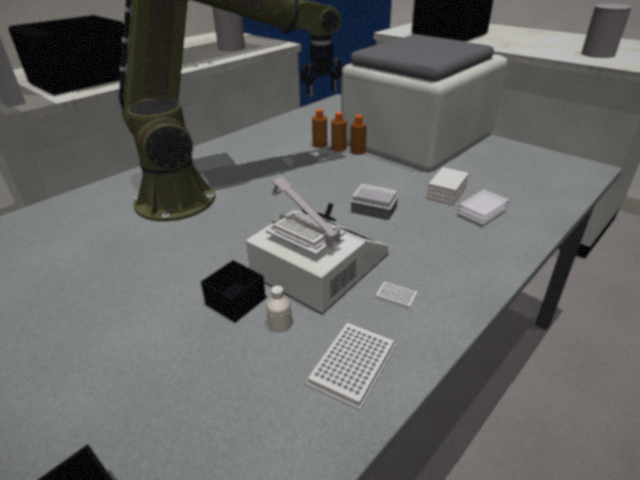

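View pics/top0.png

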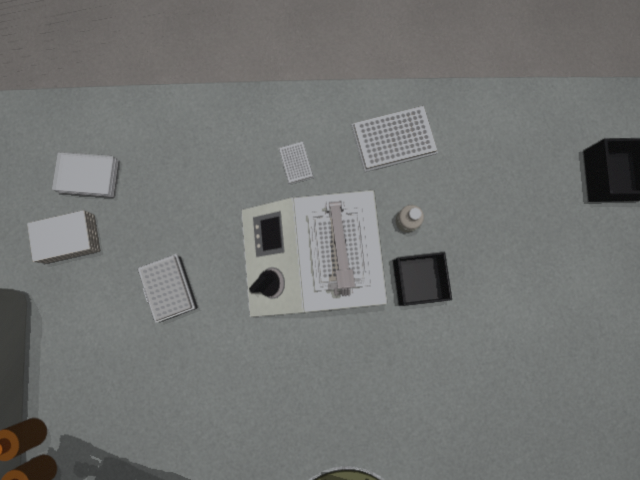

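View pics/wrist0.png

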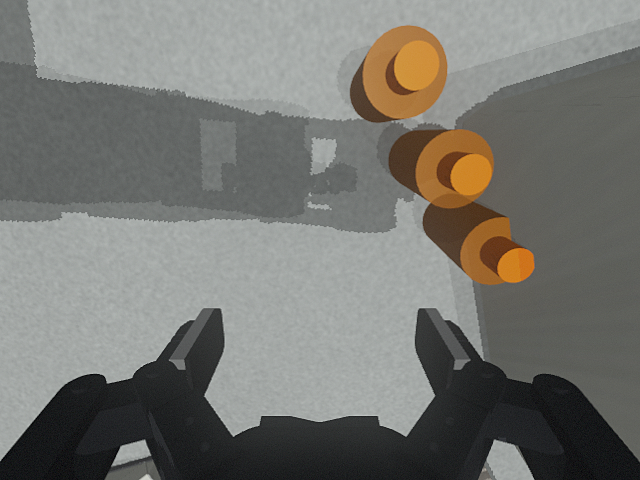

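```bash
python3 - <<'E'
import cv2
im=cv2.imread("pics/top0.png")
cv2.imwrite("pics/top0c.png",cv2.resize(im[180:330,235:395],None,fx=4.8,fy=4,interpolation=cv2.INTER_CUBIC) if 0 else cv2.resize(im[182:327,235:395],None,fx=4,fy=4,interpolation=cv2.INTER_CUBIC))
im=cv2.imread("pics/scene0.png")
cv2.imwrite("pics/scene0c.png",cv2.resize(im[165:315,240:400],None,fx=4,fy=4,interpolation=cv2.INTER_CUBIC))
E
```

```text
(no output)
```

View pics/top0c.png

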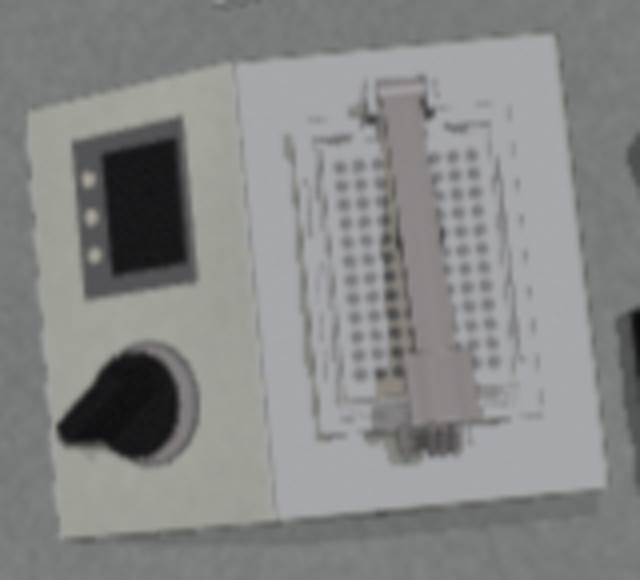

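View pics/scene0c.png

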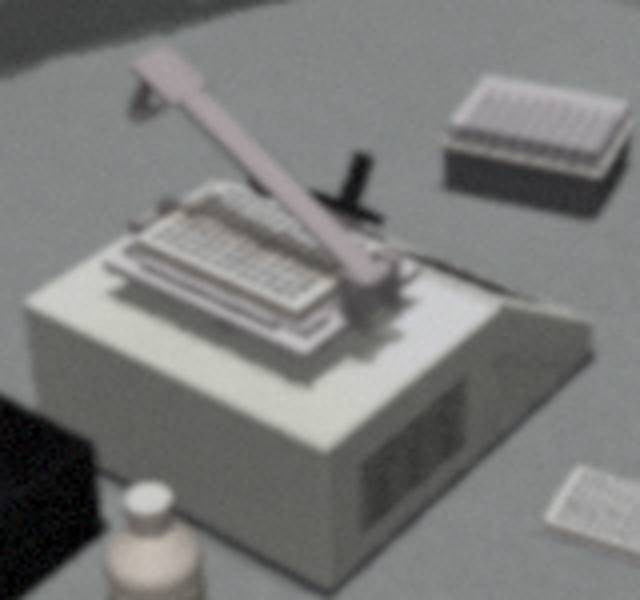

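```bash
cat > h.py <<'E'
import numpy as np, cv2
from scipy.spatial.transform import Rotation as R
from scipy.optimize import least_squares
def K(c):
    f=240/np.tan(np.radians(c['fovy'])/2); return np.array([[f,0,c['cx']],[0,f,c['cy']],[0,0,1]])
def proj(c,P): return cv2.projectPoints(np.atleast_2d(np.asarray(P,float)),c['rvec'],c['tvec'],K(c),c['D'])[0][:,0]
def ray(c,uv):
    n=cv2.undistortPoints(np.array([[uv]],float),K(c),c['D'])[0,0]
    M=cv2.Rodrigues(c['rvec'])[0]; o=-M.T@c['tvec']; d=M.T@np.array([n[0],n[1],1]); return o,d/np.linalg.norm(d)
def atz(c,uv,z):
    o,d=ray(c,uv); return o+d*(z-o[2])/d[2]
E
python3 - <<'E'
from h import *
from plant import r
T=r.calibration('top');S=r.calibration('scene')
t=lambda u,v:(235+u/4-.375,182+v/4-.375)
s=lambda u,v:(240+u/4-.375,165+v/4-.375)
obs=[]
def loc(p,l): 
    c,sn=np.cos(p[2]),np.sin(p[2]); return np.array([p[0]+c*l[0]-sn*l[1],p[1]+sn*l[0]+c*l[1],l[2]])
# p: x,y,yaw,knee
def mod(p):
    k=p[3]; zf=.108-np.tan(np.radians(35))*(k+.14)
    A=[(T,(140,115,108),t(555,37)),(T,(140,-115,108),t(605,487)),(T,(k*1e3,115,108),t(238,63)),(T,(k*1e3,-115,108),t(277,518)),
       (T,(-140,115,zf*1e3),t(30,112)),(T,(-140,-115,zf*1e3),t(62,537)),
       (S,(140,115,108),s(328,450)),(S,(140,-115,108),s(28,303)),(S,(140,115,0),s(335,592)),(S,(k*1e3,115,108),s(505,303))]
    return np.array([proj(c,loc(p,np.array(l)/1e3))[0]-uv for c,l,uv in A])
for tc in (0,1):
    f=least_squares(lambda p:(mod(p) if tc else mod(p)[:6]).ravel(),[0.5*0+.45,0,-np.pi/2,-.03],loss='soft_l1')
    print(f.x,np.degrees(f.x[2]));print(mod(f.x).round(1).tolist())
p=f.x
# hinge end / nest
for n,uv,z in [("hinge",t(402,95),.160),("platc-ish",t(415,265),.15)]:
    w=atz(T,uv,z); d=w[:2]-p[:2]; c,sn=np.cos(p[2]),np.sin(p[2]); print(n,w, c*d[0]+sn*d[1],-sn*d[0]+c*d[1])
E
```

```text
[ 0.56840569  0.06398728 -1.50016224 -0.02146351] -85.95296493583483
[[0.7, -1.6], [0.8, 1.0], [-0.1, -0.9], [0.3, 0.9], [-1.1, -0.4], [-1.2, 0.4], [-0.8, -0.6], [-1.6, -1.8], [-1.7, 1.3], [-1.7, 0.9]]
[ 0.56929763  0.06457352 -1.49447033 -0.0216994 ] -85.62684223832531
[[0.0, -2.4], [0.8, 0.1], [-0.9, -1.2], [0.2, 0.5], [-1.7, -0.4], [-1.2, 0.3], [0.2, -0.6], [-1.2, -1.5], [-0.8, 1.3], [-1.1, 0.7]]
hinge [0.65190153 0.01393706 0.16      ] 0.05678774183844516 0.0785022790380005
platc-ish [0.57185727 0.00950739 0.15      ] 0.055100978410925906 -0.0016467105704957366
```

```bash
python3 - <<'E'
from h import *
from plant import r
c=r.calibration('wrist');M=cv2.Rodrigues(c['rvec'])[0];o=-M.T@c['tvec']
q=r.get_tcp_rot();Rt=R.from_quat(np.r_[q[1:],q[0]]).as_matrix()
print(Rt.round(3));print("cam in tool",Rt.T@(o-r.get_tool_pos()));print((Rt.T@M.T).round(3))
yaw=-1.4966
for z in (.36,.40):
  for a in (0,np.pi/2,-np.pi/2,np.pi):
    q=R.from_matrix((R.from_euler('z',yaw+a)*R.from_euler('x',np.pi)).as_matrix()).as_quat()
    j=r.ik([.50,.06,z],np.r_[q[3],q[:3]]); print(z,a,j)
E
```

```text
[[-0.962  0.272 -0.   ]
 [ 0.272  0.962 -0.001]
 [ 0.    -0.001 -1.   ]]
cam in tool [ 0.08178255 -0.00038958 -0.14356293]
[[ 0.    -0.949 -0.316]
 [ 1.    -0.     0.001]
 [-0.001 -0.316  0.949]]
0.36 0 None
0.36 1.5707963267948966 [ 4.66862054e-02  1.28652173e-01  1.43364298e+00 -4.44089210e-16
  1.57929750e+00  1.54328621e+00]
0.36 -1.5707963267948966 [ 0.04668621  0.12865217  1.43364298  0.          1.5792975  -1.59830645]
0.36 3.141592653589793 [ 0.04668621  0.12865217  1.43364298  0.          1.5792975  -0.02751012]
0.4 0 None
0.4 1.5707963267948966 [ 4.66862054e-02  1.25026933e-01  1.34859259e+00 -4.44089210e-16
  1.66797313e+00  1.54328621e+00]
0.4 -1.5707963267948966 [ 0.04668621  0.12502693  1.34859259  0.          1.66797313 -1.59830645]
0.4 3.141592653589793 [ 0.04668621  0.12502693  1.34859259  0.          1.66797313 -0.02751012]
```

```bash
cat >> h.py <<'E'
YAW=-1.4966
def q_of(Rm):
    q=(Rm if isinstance(Rm,R) else R.from_matrix(Rm)).as_quat(); return np.r_[q[3],q[:3]]
def qdown(a): return q_of(R.from_euler('z',a)*R.from_euler('x',np.pi))
E
python3 - <<'E'
from h import *
from plant import r
import pickle
out=[]
r.movep([.52,0,.41],qdown(YAW+np.pi)); 
for i,p in enumerate([[.52,0,.41],[.47,.05,.41]]):
    if i: r.servo_line(p)
    r.wait(.2)
    c=r.calibration('wrist'); im=r.capture('wrist'); cv2.imwrite(f"pics/w{i+1}.png",im); out.append(c)
pickle.dump(out,open('wc.pkl','wb'))
print(r.get_time(),r.get_ft_force())
E
```

```text
3.6583 [ 0.04426863 -0.37024563 -0.02887987]
```

View pics/w1.png

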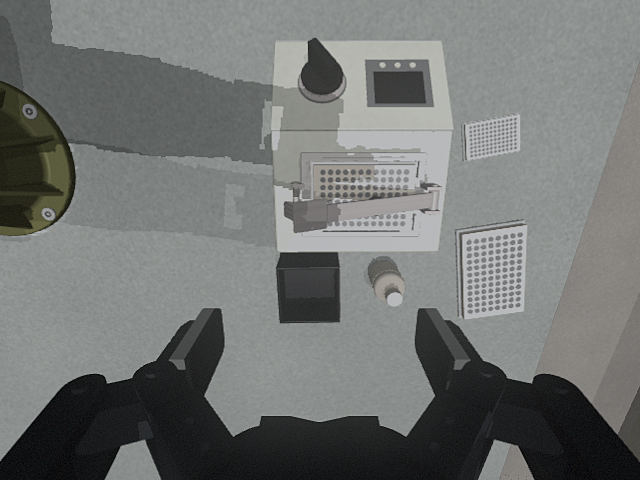

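View pics/w2.png

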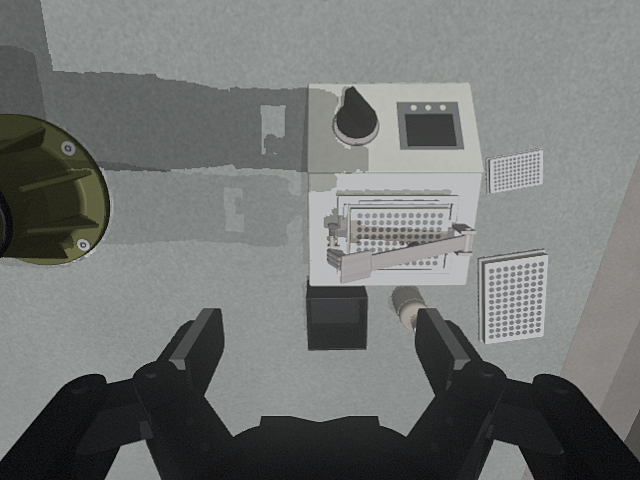

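```bash
python3 - <<'E'
import cv2
im=cv2.imread("pics/w1.png")
cv2.imwrite("pics/w1c.png",cv2.resize(im[30:180,265:465],None,fx=4,fy=4,interpolation=cv2.INTER_CUBIC))
cv2.imwrite("pics/w1d.png",cv2.resize(im[120:260,265:465],None,fx=4,fy=4,interpolation=cv2.INTER_CUBIC))
im=cv2.imread("pics/w2.png")
cv2.imwrite("pics/w2c.png",cv2.resize(im[75:225,300:500],None,fx=4,fy=4,interpolation=cv2.INTER_CUBIC))
cv2.imwrite("pics/w2d.png",cv2.resize(im[160:300,300:500],None,fx=4,fy=4,interpolation=cv2.INTER_CUBIC))
E
```

```text
(no output)
```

View pics/w1c.png

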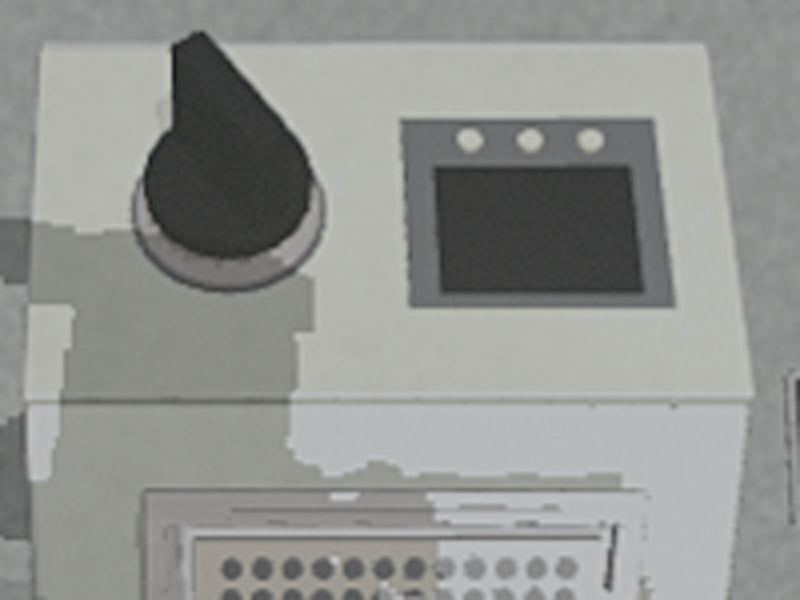

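View pics/w1d.png

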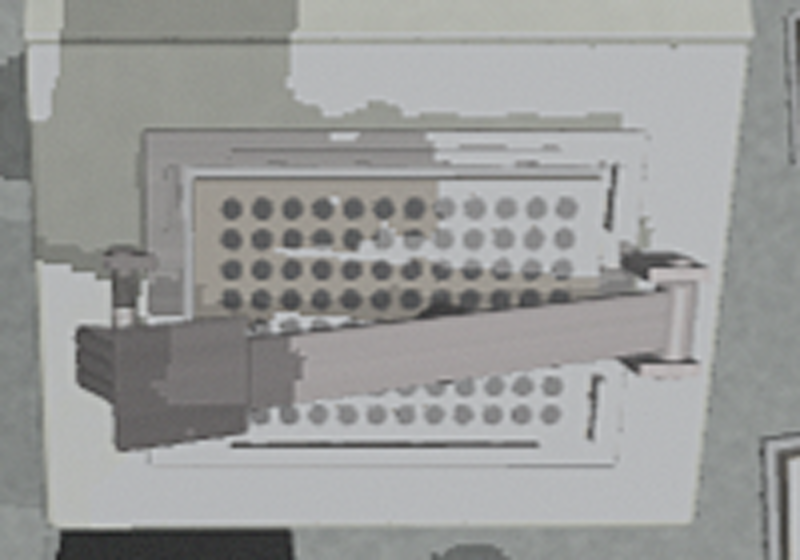

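View pics/w2c.png

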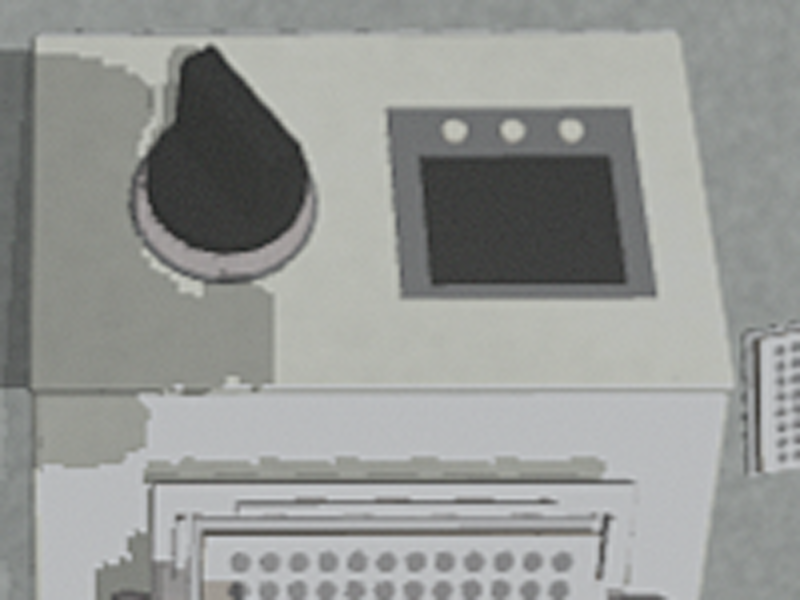

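View pics/w2d.png

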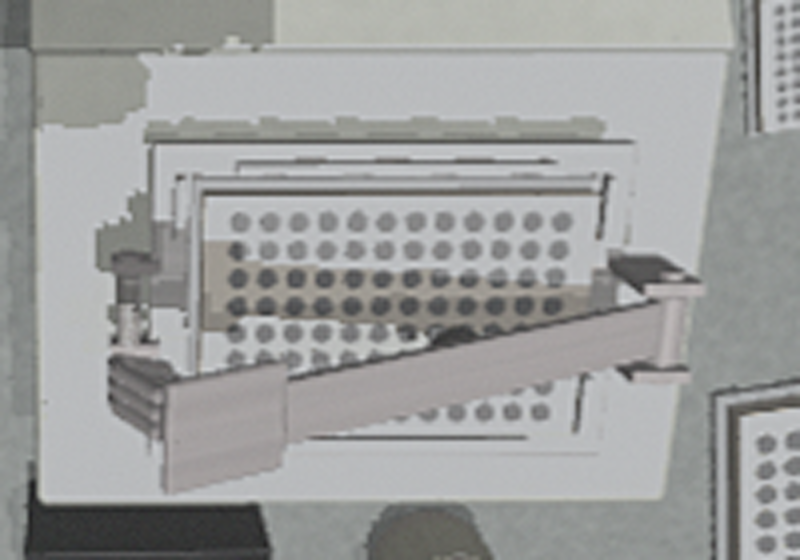

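```bash
cat > fit.py <<'E'
from h import *
from plant import r
import pickle
T=r.calibration('top');S=r.calibration('scene');W1,W2=pickle.load(open('wc.pkl','rb'))
def g(x0,y0): return lambda u,v:np.array((x0+u/4-.375,y0+v/4-.375))
t=g(235,182);s=g(240,165);a=g(265,30);b=g(265,120);c_=g(300,75);d=g(300,160)
def W(p,l): return np.r_[R.from_euler('z',p[2]).as_matrix()[:2,:2]@l[:2]+p[:2],l[2]]
def feats(p):
    k=p[3];zf=.108-np.tan(np.radians(35))*(k+.14)
    nest=np.array([p[4],p[5],.135]);th=p[6]
    e=np.array([0,-np.cos(th),np.sin(th)]);m=np.array([0,np.sin(th),np.cos(th)]);h=nest+[0,.082,.022]
    pc=h+.165*e+.003*m; X=np.array([1,0,0])
    F=dict(BL=[.14,-.115,.108],BR=[.14,.115,.108],KL=[k,-.115,.108],KR=[k,.115,.108],FL=[-.14,-.115,zf],FR=[-.14,.115,zf],BR0=[.14,.115,0],
      oF=pc-.015*X+.018*e,oB=pc+.015*X+.018*e,iF=pc-.015*X-.018*e,iB=pc+.015*X-.018*e,H=h+.003*m,pc=pc,nest=nest)
    return {k_:W(p,np.array(v)) for k_,v in F.items()}
O=[(T,'BR',t(555,37)),(T,'BL',t(605,487)),(T,'KR',t(238,63)),(T,'KL',t(277,518)),(T,'FR',t(30,112)),(T,'FL',t(62,537)),
 (S,'BR',s(328,450)),(S,'BL',s(28,303)),(S,'BR0',s(335,592)),(S,'KR',s(505,303)),
 (W1,'KL',a(25,400)),(W1,'KR',a(752,398)),(W1,'FL',a(42,45)),(W1,'FR',a(703,45)),(W1,'BL',b(50,525)),(W1,'BR',b(690,525)),
 (W1,'oF',b(115,328)),(W1,'oB',b(118,450)),(W1,'iF',b(247,316)),(W1,'iB',b(247,432)),(W1,'H',b(670,322)),
 (W2,'KL',c_(32,390)),(W2,'KR',c_(733,388)),(W2,'FL',c_(35,35)),(W2,'FR',c_(678,32)),(W2,'BL',d(40,500)),(W2,'BR',d(662,498)),
 (W2,'oF',d(165,383)),(W2,'oB',d(167,492)),(W2,'iF',d(285,362)),(W2,'iB',d(282,470)),(W2,'H',d(665,330))]
def res(p,O):
    F=feats(p); return np.array([proj(c,F[n])[0]-uv for c,n,uv in O])
def run(O):
    return least_squares(lambda p:res(p,O).ravel(),[.569,.064,-1.497,-.0216,.056,0,.5],loss='soft_l1').x
E
python3 - <<'E'
from fit import *
for sel in (O,[o for o in O if o[0] is W1],[o for o in O if o[0] is W2]):
    p=run(sel); print(p.round(4)); F=feats(p); print({k:F[k].round(4).tolist() for k in('pc','H','nest')})
    if sel is O: print([(n,e.round(1).tolist()) for (c,n,_),e in zip(O,res(p,O))])
E
```

```text
[ 0.5685  0.0656 -1.4956 -0.0227  0.0559 -0.0017  0.509 ]
{'pc': [0.5106, 0.0051, 0.24], 'H': [0.6543, 0.0159, 0.1596], 'nest': [0.571, 0.0097, 0.135]}
[('BR', [-0.4, -2.0]), ('BL', [0.2, 0.6]), ('KR', [-1.8, -0.8]), ('KL', [-0.9, 0.9]), ('FR', [-2.1, -0.2]), ('FL', [-1.7, 0.7]), ('BR', [0.1, -1.0]), ('BL', [-1.1, -1.8]), ('BR0', [-0.8, 1.0]), ('KR', [-0.8, 0.3]), ('KL', [-0.4, 0.1]), ('KR', [0.6, 0.7]), ('FL', [-0.3, -0.3]), ('FR', [0.9, -0.2]), ('BL', [-1.4, 0.7]), ('BR', [1.7, 0.7]), ('oF', [-0.7, 0.2]), ('oB', [-0.6, 1.0]), ('iF', [0.1, -0.4]), ('iB', [-0.1, 0.4]), ('H', [1.3, -0.6]), ('KL', [-0.3, 0.2]), ('KR', [0.5, 0.5]), ('FL', [-0.1, -0.9]), ('FR', [0.0, -0.3]), ('BL', [-0.9, 1.0]), ('BR', [1.2, 1.3]), ('oF', [0.6, 0.2]), ('oB', [-0.5, 1.2]), ('iF', [0.4, -0.6]), ('iB', [-0.2, -0.5]), ('H', [0.3, -0.5])]
[ 0.5682  0.0658 -1.4965 -0.0227  0.0557 -0.0022  0.5226]
{'pc': [0.5108, 0.0057, 0.242], 'H': [0.6534, 0.0163, 0.1596], 'nest': [0.5701, 0.0101, 0.135]}
[ 5.6840e-01  6.5700e-02 -1.4959e+00 -2.2900e-02  5.6400e-02 -1.3000e-03
  5.0460e-01]
{'pc': [0.5105, 0.0048, 0.2394], 'H': [0.6545, 0.0156, 0.1596], 'nest': [0.5713, 0.0094, 0.135]}
```

```bash
cat > press.py <<'E'
from fit import *
p=run(O);np.save('p.npy',p)
def pad(th):
    q=p.copy();q[6]=th; return feats(q)['pc']
E
python3 - <<'E'
from press import *
Q=qdown(YAW+np.pi)
r.move_gripper(0.0,40)
r.movep(pad(.5)+[0,0,.06],Q)
print(r.get_tool_pos(),pad(.5),pad(0))
hit=r.servo_line(pad(.5)+[0,0,-.004],feed=.05,until_force=1.2)
print(hit,r.get_tool_pos(),r.get_ft_force())
cv2.imwrite('pics/p1.png',r.capture('scene'))
print(r.get_time())
E
```

```text
[0.51002983 0.00528689 0.30005444] [0.50985355 0.00507506 0.23873796] [0.48827747 0.00345054 0.16      ]
False [0.51000686 0.00508407 0.23503499] [0.06407021 0.62235403 0.77190118]
6.4833
```

```bash
python3 - <<'E'
from press import *
for th in (.38,.26,.16):
    print(th,r.servo_line(pad(th)+[0,0,-.002],feed=.06,until_force=25),r.get_tool_pos(),r.get_ft_force().round(2))
cv2.imwrite('pics/p2.png',r.capture('scene')[165:315,240:400])
hit=r.servo_line(pad(0)+[0,0,-.008],feed=.03,until_force=18)
print(hit,r.get_tool_pos(),r.get_ft_force().round(2))
r.wait(.2);print(r.get_tool_pos(),r.get_ft_force().round(2))
i=cv2.resize(r.capture('scene')[165:315,240:400],None,fx=4,fy=4,interpolation=cv2.INTER_CUBIC)
cv2.imwrite('pics/p3.png',i);print(r.get_time())
E
```

```text
0.38 False [0.50086332 0.00440916 0.21881549] [ 0.06 -0.24  1.68]
0.26 False [0.49439528 0.00391615 0.20017187] [-1.61 -0.86  1.83]
0.16 False [0.4906141  0.00364682 0.18397675] [-0.7 -0.7  2.1]
True [0.48909044 0.00348901 0.15901904] [-4.96 -0.08 11.5 ]
[0.48908742 0.00349606 0.15897294] [-4.72  1.08 11.91]
8.9667
```

View pics/p3.png

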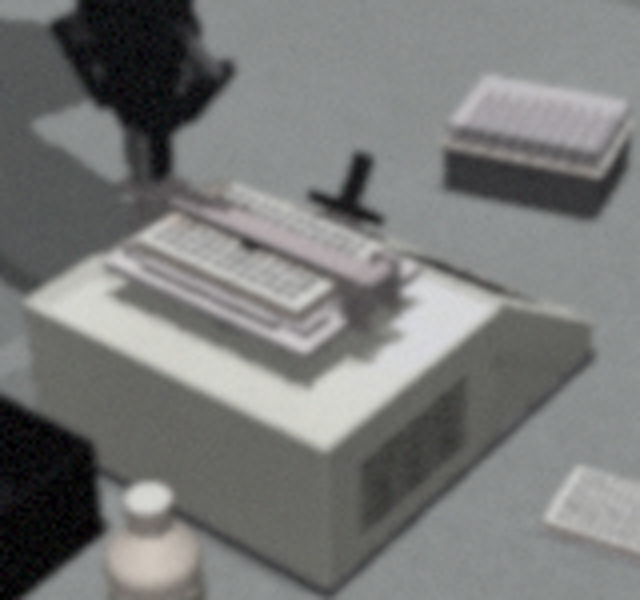

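```bash
python3 - <<'E'
from press import *
P=np.array(r.get_tool_pos())
hit=r.servo_line(P+[0,0,-.008],feed=.02,until_force=10)
print(hit,r.get_tool_pos(),r.get_ft_force().round(2))
r.wait(.2);print(r.get_ft_force().round(2))
r.servo_line(P+[0,0,.03],feed=.1);print(r.get_ft_force().round(2))
r.servo_line(P+[0,0,.17],feed=.25)
r.wait(.1)
cv2.imwrite('pics/p4.png',cv2.resize(r.capture('scene')[165:315,240:400],None,fx=4,fy=4,interpolation=cv2.INTER_CUBIC))
c=r.calibration('wrist'); cv2.imwrite('pics/p5.png',r.capture('wrist'))
print(r.get_time())
E
```

```text
True [0.48909544 0.00348421 0.15904829] [-4.94  0.43 10.82]
[-5.05  0.69 11.54]
[-0.45 -0.72 -0.61]
10.7333
```

View pics/p4.png

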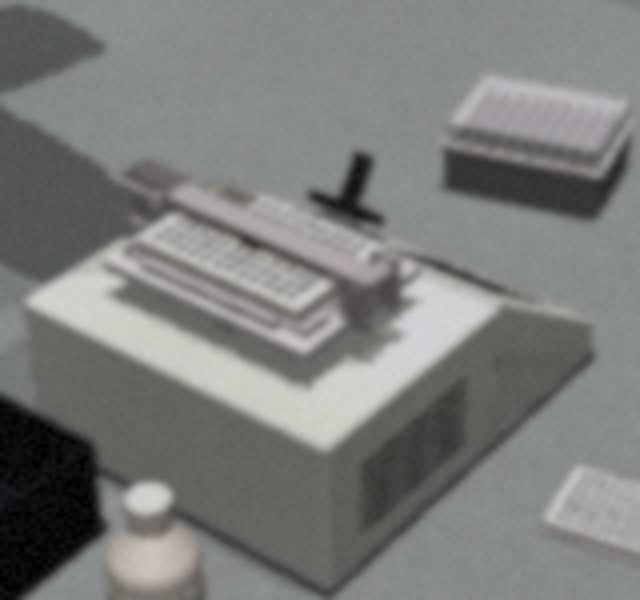

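View pics/p5.png

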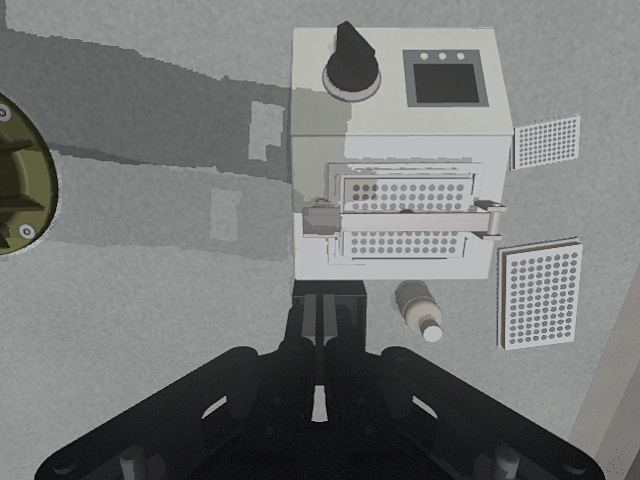

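```bash
python3 - <<'E'
from press import *
c=r.calibration('wrist')
im=cv2.imread('pics/p5.png')
x0,y0=280,150
i=cv2.resize(im[150:300,280:480],None,fx=4,fy=4,interpolation=cv2.INTER_CUBIC)
for th,col in((.01,(0,255,0)),(.08,(0,0,255))):
    q=p.copy();q[6]=th;F=feats(q)
    pts=np.array([(proj(c,F[n])[0]-[x0,y0]+.375)*4 for n in('oF','oB','iB','iF')]);print(th,pts.round(0).tolist())
    cv2.polylines(i,[pts.round().astype(int)],True,col,1)
cv2.imwrite('pics/p6.png',i)
E
```

```text
0.01 [[82.0, 228.0], [84.0, 350.0], [233.0, 350.0], [235.0, 227.0]]
0.08 [[82.0, 240.0], [84.0, 367.0], [238.0, 363.0], [241.0, 237.0]]
```

View pics/p6.png

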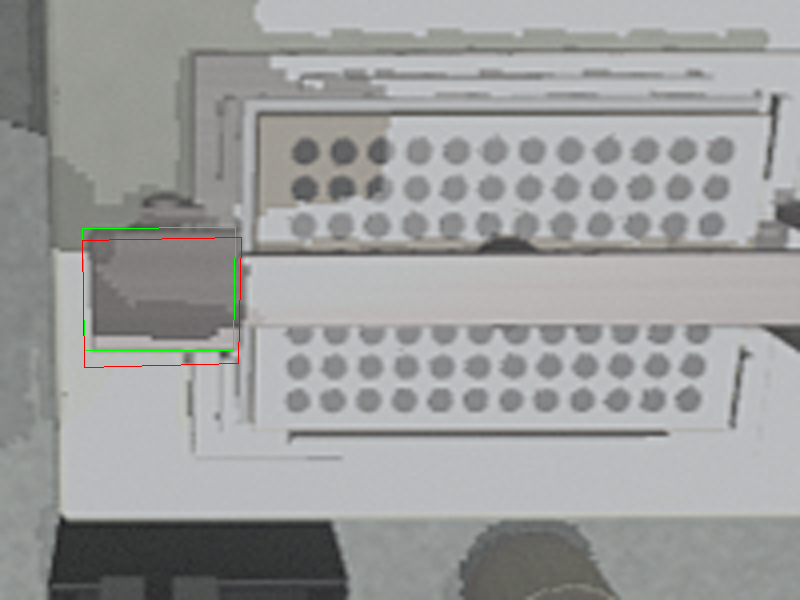

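```bash
cat > knob.py <<'E'
from press import *
s35,c35=np.sin(np.radians(35)),np.cos(np.radians(35))
Rz=R.from_euler('z',p[2]).as_matrix()
nest=feats(p)['nest']
grip=nest+Rz@np.array([-.160,-.050,-.033])
n=Rz@np.array([-s35,0,c35]);u=Rz@np.array([c35,0,s35]);v=np.cross(n,u)
def knobR(turn,a0=np.radians(34)):
    x=np.cos(a0-turn)*u+np.sin(a0-turn)*v; return np.column_stack([x,np.cross(n,x),n])
def toolR(turn,flip=False,a0=np.radians(34)):
    k=knobR(turn,a0); sg=-1 if flip else 1
    y=sg*k[:,1]; z=-n; return np.column_stack([np.cross(y,z),y,z])
HP=r.hold_point_z
def tcp(push=0,off=0): return grip-n*(HP+push-off)
E
python3 - <<'E'
from knob import *
print(grip,n)
for fl in(0,1):
  for turn in (0,.6,1.25):
    print(fl,turn,r.ik(tcp(),q_of(toolR(turn,fl))),r.ik(tcp(0,.1),q_of(toolR(turn,fl))) is not None)
for nm,c,x0,y0,k in(('w1',W1,265,30,'k1'),('w2',W2,300,75,'k2'),('top0',T,235,230,'k3')):
    im=cv2.imread(f'pics/{nm}.png');i=cv2.resize(im[y0:y0+150,x0:x0+200],None,fx=4,fy=4,interpolation=cv2.INTER_CUBIC)
    K_=knobR(0)
    def dr(P,col):
        pts=((proj(c,P)-[x0,y0]+.375)*4).round().astype(int);cv2.polylines(i,[pts],True,col,1)
    A=np.linspace(0,6.28,40)
    dr([grip+K_@[.027*np.cos(t),.027*np.sin(t),-.023] for t in A],(0,255,0))
    dr([grip+K_@[a*.023,b*.0065,.011] for a,b in((1,1),(1,-1),(-1,-1),(-1,1))],(0,0,255))
    dr([grip+K_@[a*.023,b*.0065,-.023] for a,b in((1,1),(1,-1),(-1,-1),(-1,1))],(255,0,0))
    cv2.imwrite(f'pics/{k}.png',i[:600 if k!='k3' else 400])
E
```

```text
[0.5091715  0.16547659 0.102     ] [-0.04306421  0.57195752  0.81915204]
0 0 [ 0.47007569  0.58375285  1.59140818 -0.58493131  1.28295043  0.063121  ] True
0 0.6 [ 0.47007569  0.58375285  1.59140818 -0.58493131  1.28295043  0.663121  ] True
0 1.25 [ 0.47007569  0.58375285  1.59140818 -0.58493131  1.28295043  1.313121  ] True
1 0 None False
1 0.6 [ 0.47007569  0.58375285  1.59140818 -0.58493131  1.28295043 -2.47847166] True
1 1.25 [ 0.47007569  0.58375285  1.59140818 -0.58493131  1.28295043 -1.82847166] True
```

View pics/k1.png

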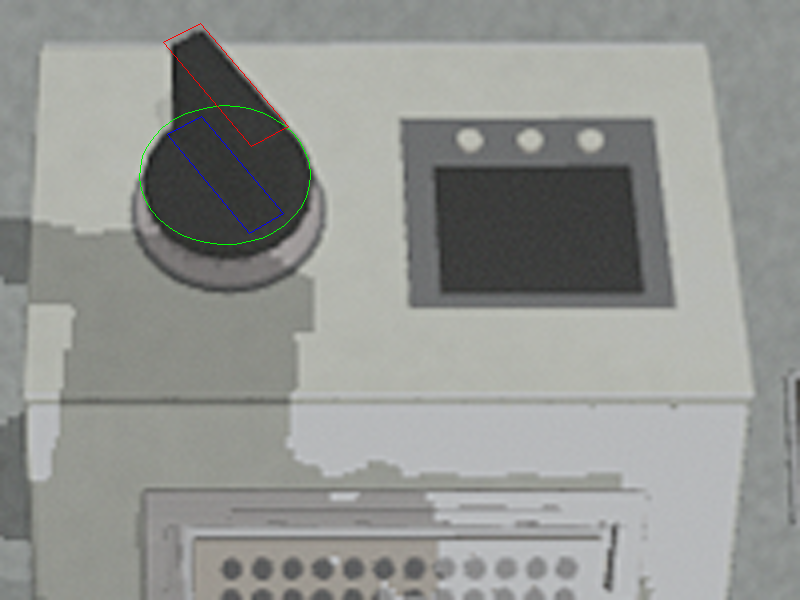

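View pics/k2.png

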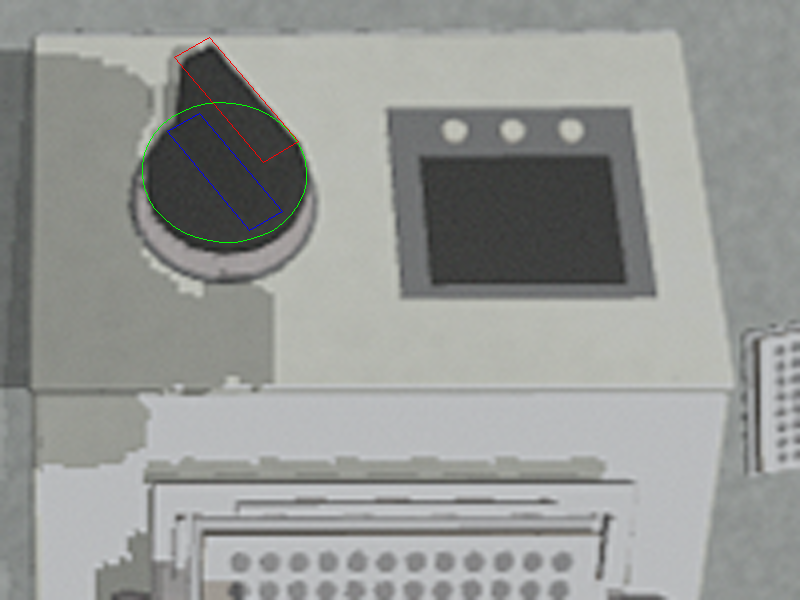

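View pics/k3.png

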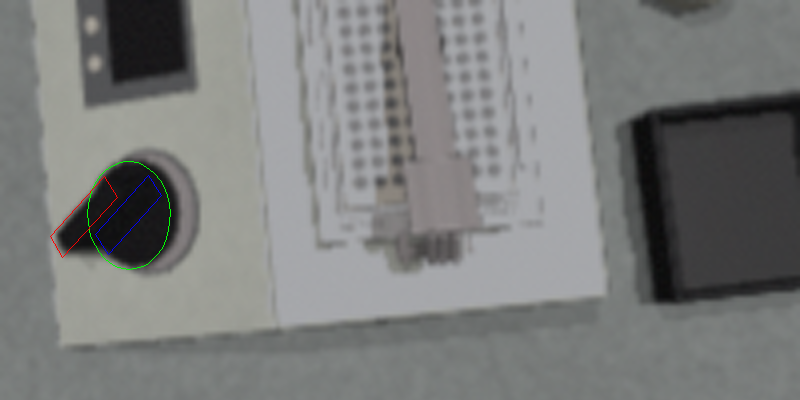

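```bash
sed -i "s/-.160,-.050,-.033/-.158,-.050,-.033/" knob.py; python3 - <<'E'
from knob import *
Q=q_of(toolR(0))
r.move_gripper(.07,40)
r.movep(tcp(0,.17),Q)
r.servo_line(tcp(0,.05),feed=.15)
r.wait(.1)
c=r.calibration('wrist');i=r.capture('wrist')
K_=knobR(0)
def dr(P,col): cv2.polylines(i,[proj(c,P).round().astype(int)],True,col,1)
A=np.linspace(0,6.28,40)
dr([grip+K_@[.027*np.cos(t),.027*np.sin(t),-.023] for t in A],(0,255,0))
dr([grip+K_@[a*.023,b*.0065,.011] for a,b in((1,1),(1,-1),(-1,-1),(-1,1))],(0,0,255))
cv2.imwrite('pics/g1.png',i); cv2.imwrite('pics/g2.png',cv2.resize(r.capture('scene')[100:300,220:460],None,fx=3,fy=3,interpolation=cv2.INTER_CUBIC))
print(r.get_time(),r.get_tool_pos(),r.get_ft_force().round(2))
E
```

```text
13.625 [0.50812491 0.18182572 0.12817427] [-0.03 -0.22 -0.07]
```

View pics/g1.png

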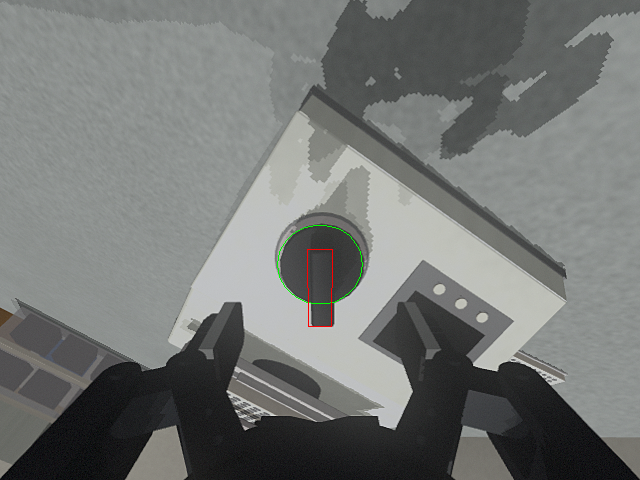

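View pics/g2.png

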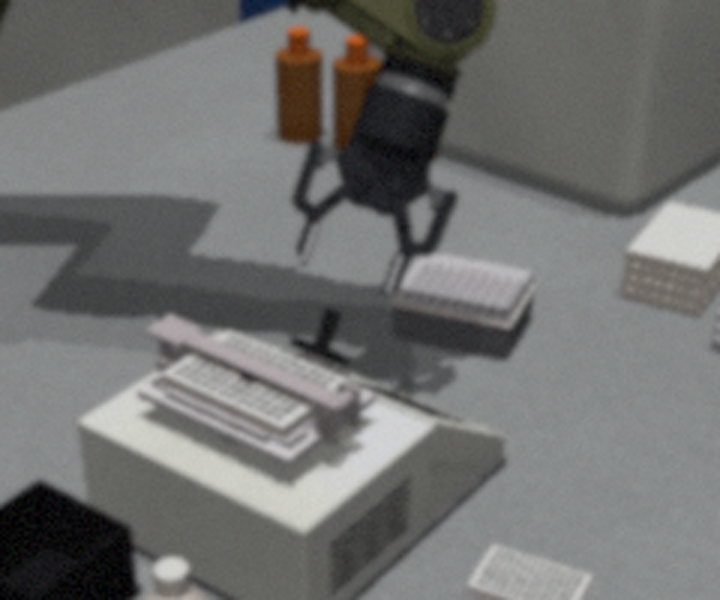

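```bash
python3 - <<'E'
from knob import *
print(r.servo_line(tcp(0,0),feed=.08,until_force=6),r.get_tool_pos(),r.get_ft_force().round(2))
r.move_gripper(0,60)
print(r.get_opening(),r.get_ft_force().round(2),r.get_moment().round(2))
P=np.array(r.get_tool_pos())
h=r.servo_line(P-n*.010,feed=.02,until_force=18)
print(h,(P-r.get_tool_pos())@n,r.get_ft_force().round(2),r.get_ft_force()@n,r.get_opening(),r.get_time())
E
```

```text
False [0.51030686 0.15292039 0.08691749] [-0.04  0.93 -0.05]
0.012314248351192703 [ 7.12  6.27 -2.44] [ 1.32 -0.9   0.78]
True 0.007061249986880176 [-0.99  3.03  7.14] 7.620273562141988 0.01236061183490873 15.3833
```

```bash
python3 - <<'E'
from knob import *
P=np.array(r.get_tool_pos())
h=r.servo_line(P-n*.002,feed=.02,until_force=12)
print(h,(P-r.get_tool_pos())@n,r.get_ft_force()@n)
def rep(tag):
    F=np.array(r.get_ft_force());M=np.array(r.get_moment());print(tag,np.round(r.get_joint_pos()[5],3),"Fn",round(F@n,2),"F",round(np.linalg.norm(F),1),"M",M.round(2),"Mn",round(M@n,2),(P-r.get_tool_pos())@n)
rep('in')
j0=np.array(r.get_joint_pos())
for k in range(1,5):
    j=j0.copy(); j[5]+=.1*k; r.set_joints(j); rep(k)
print(r.get_opening(),r.get_time(),j0)
np.save('j0.npy',j0)
cv2.imwrite('pics/t1.png',r.capture('wrist'))
E
```

```text
False 0.0002540260846234209 17.549204643977472
in 0.064 Fn 17.55 F 18.3 M [ 0.05  0.86 -0.52] Mn 0.07 0.0002540260846234209
1 0.165 Fn 5.59 F 6.1 M [ 0.05  0.58 -0.25] Mn 0.13 -0.0004416723149108274
2 0.265 Fn 7.13 F 7.5 M [ 0.12  0.58 -0.28] Mn 0.09 -0.00031504997551260513
3 0.365 Fn 6.95 F 7.7 M [ 0.17  0.59 -0.28] Mn 0.1 -0.0003269736322458769
4 0.465 Fn 5.57 F 6.3 M [ 0.19  0.64 -0.27] Mn 0.14 -0.0003101522928501096
0.012204489352357871 16.6333 [ 0.46074445  0.5897887   1.59809426 -0.59091514  1.26494456  0.06429156]
```

View pics/t1.png

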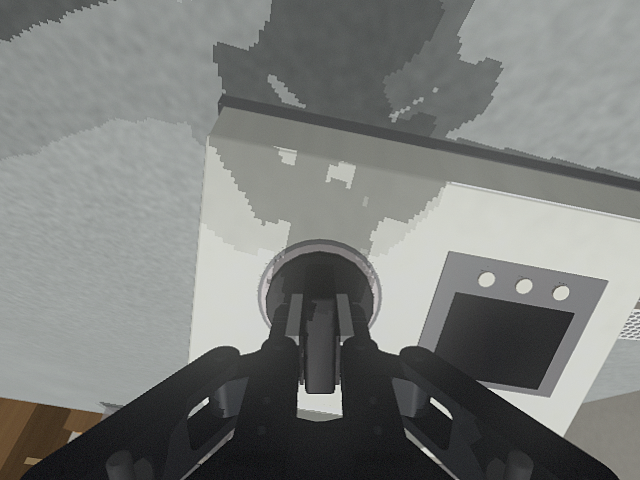

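```bash
python3 - <<'E'
from knob import *
j0=np.load('j0.npy')
def rep(tag):
    F=np.array(r.get_ft_force());M=np.array(r.get_moment());print(tag,np.round(r.get_joint_pos()[5]-j0[5],3),"F",round(np.linalg.norm(F),1),"Mn",round(M@n,2),"tau6",round(r.get_tau()[5],2))
for a in (.7,.95,1.1,1.15,1.2,1.23,1.26):
    j=j0.copy(); j[5]+=a; r.set_joints(j); rep(a)
    if abs(np.array(r.get_moment())@n)>1.5: break
r.wait(.8); rep('held'); print(r.get_opening(),r.get_time())
cv2.imwrite('pics/t2.png',r.capture('wrist'))
E
```

```text
0.7 0.699 F 6.9 Mn 0.2 tau6 0.59
0.95 0.949 F 6.0 Mn 0.15 tau6 0.7
1.1 1.099 F 7.4 Mn 0.2 tau6 0.87
1.15 1.148 F 6.9 Mn 0.21 tau6 0.49
1.2 1.198 F 7.3 Mn 0.26 tau6 0.49
1.23 1.227 F 6.7 Mn 0.75 tau6 0.9
1.26 1.257 F 7.0 Mn 1.17 tau6 1.33
held 1.257 F 7.2 Mn 1.2 tau6 1.21
0.012027023730110272 19.4917
```

View pics/t2.png

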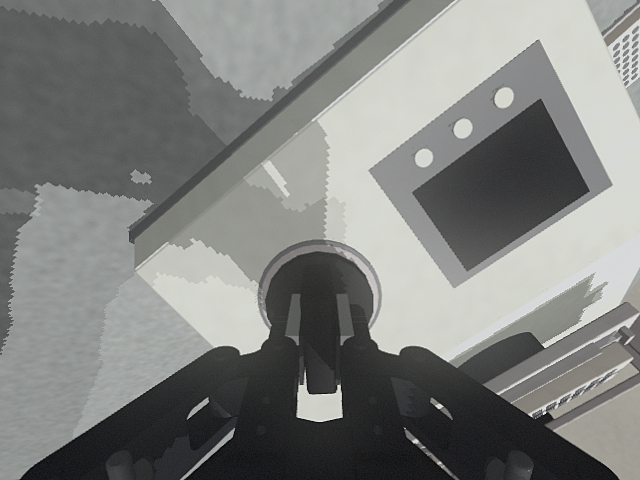

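The moment jumps at 1.2 rad, so the knob is on its hard stop, and it has been held there for 0.8 s. Next I release it and back off.

```bash
python3 - <<'E'
from knob import *
r.move_gripper(.08)
r.wait(.3)
P=np.array(r.get_tool_pos())
print(r.get_opening(),r.get_ft_force().round(2))
r.servo_line(P+n*.16,feed=.12)
r.servo_line(P+n*.16+[0,0,.12],feed=.2)
r.wait(.2)
cv2.imwrite('pics/e1.png',r.capture('wrist'))
c=r.calibration('top');i=cv2.resize(r.capture('top')[182:327,235:395],None,fx=4,fy=4,interpolation=cv2.INTER_CUBIC);cv2.imwrite('pics/e2.png',i)
cv2.imwrite('pics/e3.png',cv2.resize(r.capture('scene')[165:315,240:400],None,fx=4,fy=4,interpolation=cv2.INTER_CUBIC))
print(r.get_time(),r.get_ft_force().round(2))
E
```

```text
0.07992348515192191 [-0.56  1.15 -0.74]
23.0833 [-0.35  0.06  0.07]
```

View pics/e1.png

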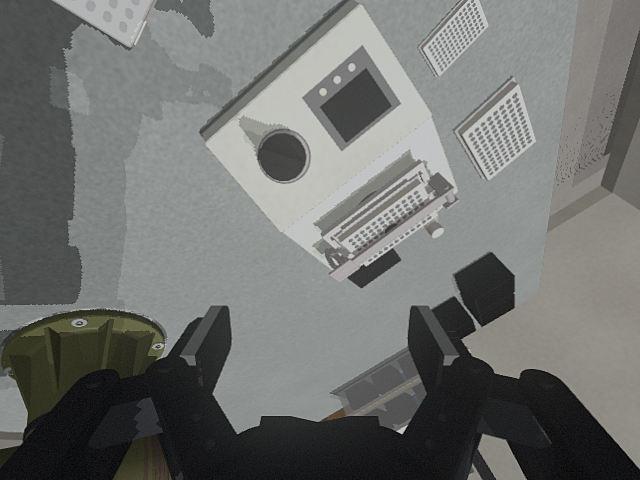

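View pics/e2.png

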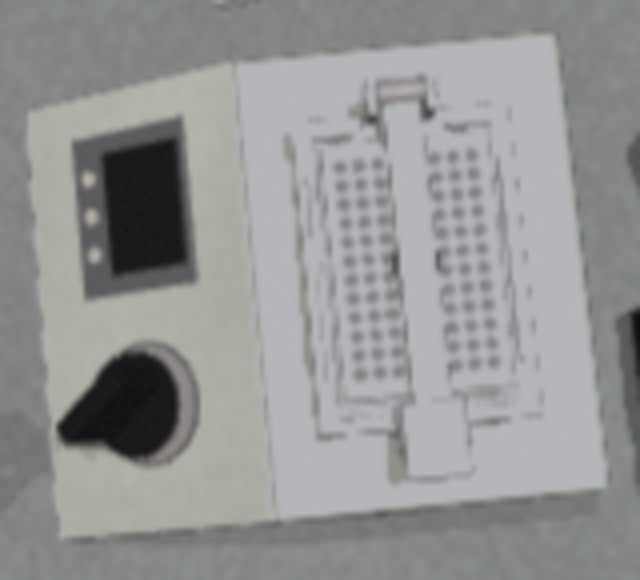

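View pics/e3.png

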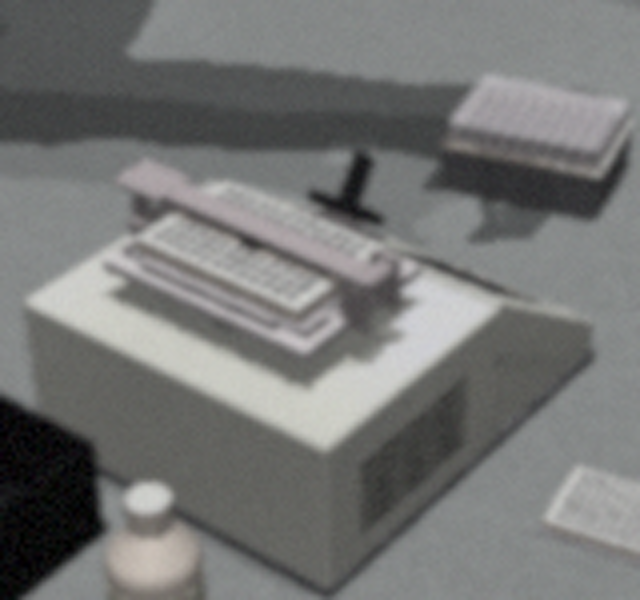

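In the top view the knob bar tip is at crop pixel (62,430), the same place as at the start, so the knob is back at rest and out. The clamp bar is down, the plate is in its nest, the bystanders have not moved, and the arm is clear.

```bash
python3 - <<'E'
from plant import r
print(r.get_qd(),r.get_time()); r.close_job()
E
```

```text
[-0.0006321  -0.00149515 -0.00590335 -0.00041778 -0.00010012 -0.00079956] 23.0833
the job is handed in; nothing more can be done
```

The shaker start is done and the job was handed in at about 23 s of the 56 s allowed; no verdict is reported back.

- **Clamp bar:** I pressed the raised bar down to its hard stop with the closed fingertips and lifted off. The bar stayed down by itself. In the wrist picture the pad lined up with the model at about 0.01 rad and clearly not at 0.08 rad. The steady force at the stop read about 12 N, a little under the 15 N given.
- **Knob:** I gripped the knob bar and pushed it in 7.3 mm, with the force along the axis rising to 17.5 N. I then turned it clockwise. The turning moment jumped from 0.26 to 1.2 N m beyond 1.2 rad, which shows it was on its hard stop. I held it there for at least 0.8 s, then opened the fingers.
- **Last check:** After I backed off, the top and scene pictures showed:
  - the knob in the same place as at the start,
  - the clamp bar down,
  - the plate in its nest and the bystanders unmoved.

  The force on the tool was near zero.

The only disagreement was that the knob appeared about 2 mm from its nominal place in the first pictures. I corrected for that before gripping it.

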